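# Sticker a drying stack of wooden blanks

### The arm

A 7-joint arm with a two-finger parallel gripper is mounted at the origin on the work surface. World frame = base frame: x ahead of the robot, y to its left, z up, the work surface at z = 0. Lengths are in m, angles in rad, forces in N, time in s.
With the tool pointing down it reaches from about 0.4 to 0.875 m from the base axis. Payload 19.3 kg.
Tool frame: the origin (TCP) lies on the centre line of the jaws, within the pads' length; the fingertips stand 8 mm ahead of it and the grasp point (between the pads) lies 11 mm behind it; z points along the fingers, y is the line along which they close (so a half turn about z gives the same grasp; the last joint's range is limited). The gripper opens to 85 mm and grips with 20 to 120 N. Pads are 22 mm wide; open, the fingers measure 114 mm over their backs; the gripper's body (76 mm by 85 mm) begins 54 mm behind the grasp point. The pads swing forward as they close: fully open they stand 13 mm farther back than shut.
Start: joints at [1.27, 0.521, -0.036, 1.599, 0.021, 1.021, -0.113], TCP at [0.143, -0.608, 0.239] pointing down, gripper open.
Joint ranges: [-2.91, 2.91], [-0.3, 2.13], [-1.5, 1.42], [0.17, 2.43], [-1.26, 4.41], [0.16, 1.93], [-2.52, 2.52]. Speed limits (rad/s): [1.89, 1.89, 2.39, 2.39, 3.01, 3.01, 3.01].

### API

Orientations are given as [roll, pitch, yaw] about the fixed x, y, z axes, in that order (R = Rz(yaw) Ry(pitch) Rx(roll)).
In Python, from workcell import status, grab_frame, camera_params, bot, search_frame, silhouettes gives the robot as it stands.
- The arm moves only by the shell command python3 -m creep 'ROWS' [FORCE]. ROWS is JSON, a list of rows, each a list of 5 numbers: the shift along the tool's x, y, z in units of 60 mm (1.0 is 60 mm), then the turn about the tool's z in units of 8 degrees (1.0 is 8 degrees), then the opening, from 0 (shut) to 1 (fully open). In form: [[x, y, z, twist, hand], ...]. A call has 1 to 5 rows; each row is the pose to reach, as a shift and turn from the pose commanded when the call began, along the tool's axes at that moment; what a row does not reach only later rows make up. A row lasts 1/8 s, in which the tool goes at most 62.5 mm and 10.7 degrees, less where a joint would pass 70% of its speed; a pose out of reach is approached as far as the arm can. A call with a gripper value outside its range is refused whole. The fingers move at their own pace and stop on an object; FORCE is the grip in N (left out, the last holds). Time passes only in rows, so rows that repeat a pose let the fingers close. It gives the time, the measured TCP pose, the force, the opening and the grip force at its end, in the units of the state.
- status.observe(): the state, without advancing time (a new reading comes with each control period).
- grab_frame(name): name is "side" or "top" or "wrist"; returns the picture (480x640x3 uint8, blue, green, red); there is no depth.
- camera_params(name): a dict with "K" (3x3 intrinsics, pixels), "rvec" (rotation vector, rad) and "tvec" (3), from world to camera coordinates, as OpenCV has them; the wrist camera has in their place "tool_from_camera" (4x4, takes a point from camera to tool coordinates, whose origin is the TCP and whose axes are the flange's). Camera axes: x right, y down, z forward; pixel columns grow to the right and rows downward; lengths in m; the calibration is good to about 2 mm. A picture is of the moment at which its call begins: read the wrist's pose just before it. camera_params takes no time and is no camera call.
- bot.job_done(): hands the job in; it is judged then, once.
Trained networks look in the newest picture that a camera, given by its name, has taken for a name from the list of things; names that differ only in an ending like _2 or _b are one class to them, and where a whole thing is asked for, a point or a joint stands for the part that bears it (a point fixed in the world has none). Each returns a list of dicts, best first, with "p" (0 to 1); they miss things now and then, are a little off and sometimes report something else, mostly with a low value. They report only what shows in the picture. A call takes as long as a camera call. They do not tell look-alikes from the thing itself.
- search_frame(camera, name): "extent" ([left, top, right, bottom] as shares, 0 to 1, of the picture: columns of its width, rows of its height, round what is visible of it).
- silhouettes(camera, name): "mask" (480x640 bool, what is visible of it) and "extent" ([left, top, right, bottom] as shares, 0 to 1, of the picture: columns of its width, rows of its height, round what is visible of it).
The state is a dict: "clock": time; "qpos": joint angles; "qd": joint speeds; "joint_efforts": joint torques, N m; "position": TCP position; "tool_rot": TCP orientation; "force": force on the tool from outside, world axes, zero at the start; "moment": the same for the moment, N m; "grip_width": finger opening in m; "finger_force": force on a finger pad.
Only numpy, scipy, OpenCV 4.12 (cv2) and the standard library are available. Lean on these libraries where they do the work, as an engineer would, in place of code of your own. Each camera call takes 0.05 s, during which the arm holds its last target. There are 200 camera calls.

### The job

Finish the drying stack by the polishing motor: one spacer stick already lies across the far end of the lower blank. Lay the matching loose stick flat across the other, bare end of that blank, about as far in from the end as the first stick, then lay the other full-length blank on the two sticks, squarely over the lower blank, so that it rests clear of it. Leave the lower blank and its first stick where they are.

Things in the scene. Friction and masses are not known exactly. Their poses are not given: they have to be found in the camera images.
- lower_mid (a point): Middle of the lower blank, a planed brown wooden bar 220 long x 55 wide x 20 mm high, loose (about 0.17 kg), lying flat on the bench on the left or the right of the sticks, and the only blank with a stick on it; this point is its centre, 10 mm above the bench. Axes: x along its length, pointing from the bare end (nearer the robot) to the end that carries the first stick; y across its width; z up. The bare end is 110 mm from this point along -x.
- stick_a_mid (a point): Middle of the first spacer stick, a pale square wooden stick 90 long x 14 x 14 mm, lying loose across the lower blank's top (not fixed) and sticking out about 17 mm either side; its centre is 60 to 80 mm from the blank's centre towards the far end, 27 mm above the bench. x along its length, z up.
- stick_b_mid (a point): Middle of the loose spacer stick that is to be placed: the same pale square stick, 90 long x 14 x 14 mm, about 15 g, lying flat on the bench in the row of pale wood pieces between the two long blanks, roughly crosswise to the robot's forward direction; the row also holds a thin flat lath (90 x 30 x 6 mm) and a short offcut (40 x 16 x 14 mm), which are not wanted; the order in the row changes. This point is its centre, 7 mm above the bench. x along its length, z up.
- upper_mid (a point): Middle of the upper blank, which is to go on top: the same bar as the lower one, 220 long x 55 wide x 20 mm high, loose, about 0.17 kg, lying flat and bare on the bench on the other side of the row (the 110 mm short blank at the back is not wanted). This point is its centre, 10 mm above the bench; x along its length (either end may be taken as front), y across its width, z up. Laid on the two sticks its centre is 44 mm above the bench.
There are look-alikes about, which are no part of the job. What is shaped like the part that bears lower_mid but pink is not meant.

How it is judged:
By the outcome, as a careful person would: the job done as asked, in the order asked, and still so for the second after the job is handed in, with the robot touching nothing.
It also fails if it takes over 64 s, if anything falls off the work surface, if the arm or the gripper's body presses on something with over 40 N, if the wrist force passes 120 N, or if a joint passes its speed limit or range.

## Working session

There is one attempt and no reset: what is moved stays moved. The work goes in short steps, Python scripts to look and compute and a shell command to move; the robot and the scene stay as the last step left them, time stands still between calls to the robot, and variables do not carry over. Pictures are saved under pics/ and viewed, at most 10 in all, crops included, and the job is handed in when it is done.

```bash
mkdir -p pics; ls
python3 - <<'E'
from workcell import status, grab_frame, camera_params
import cv2, numpy as np
s=status.observe(); print({k:np.round(v,3).tolist() for k,v in s.items()})
for n in ["top","side","wrist"]:
    im=grab_frame(n); cv2.imwrite(f"pics/{n}0.png",im)
    print(n,camera_params(n))
E
```

```text
pics
{'clock': 0.0, 'qpos': [1.27, 0.522, -0.036, 1.6, 0.021, 1.021, -0.113], 'qd': [-0.0, -0.0, 0.001, 0.001, -0.001, -0.001, -0.0], 'joint_efforts': [-0.0, -92.711, 1.98, -36.993, 0.018, 0.008, -0.0], 'position': [0.143, -0.608, 0.239], 'tool_rot': [-3.14, 0.0, 0.231], 'force': [-0.159, 0.298, -0.793], 'moment': [0.014, 0.048, 0.006], 'finger_force': 0.0, 'grip_width': 0.085}
top {'K': array([[439.78382966,   0.        , 317.64120138],
       [  0.        , 439.78382966, 239.28644774],
       [  0.        ,   0.        ,   1.        ]]), 'rvec': array([ 2.15882379, -2.18511008,  0.05280349]), 'tvec': array([0.00431169, 0.49689446, 0.76945655])}
side {'K': array([[509.37660925,   0.        , 320.62718354],
       [  0.        , 509.37660925, 244.92593827],
       [  0.        ,   0.        ,   1.        ]]), 'rvec': array([ 0.85174354, -2.24676561,  1.33232089]), 'tvec': array([0.3453907 , 0.20239965, 0.53229022])}
wrist {'K': array([[424.83854577,   0.        , 322.78781994],
       [  0.        , 424.83854577, 245.89477911],
       [  0.        ,   0.        ,   1.        ]]), 'tool_from_camera': array([[-1.85109558e-04, -9.57287003e-01, -2.89139341e-01,
         7.41452330e-02],
       [ 9.99999939e-01, -9.14184958e-05, -3.37539016e-04,
        -6.39609485e-04],
       [ 2.96689029e-04, -2.89139386e-01,  9.57286962e-01,
        -1.35445172e-01],
       [ 0.00000000e+00,  0.00000000e+00,  0.00000000e+00,
         1.00000000e+00]])}
```

View pics/top0.png

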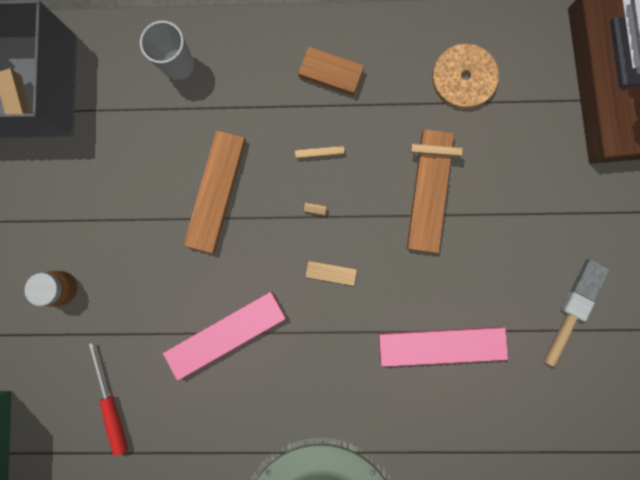

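The top picture shows the scene. The lower blank with its stick is at (431,191), stick A at (437,150). Candidates for stick B are the pale pieces at (320,152), which is long and thin, (315,209), the short offcut, and (331,273), the wide lath; I choose (320,152). Candidates for the upper blank are (216,192), brown and full length, (331,71), the short blank, and two pink bars at (225,336) and (443,347); I choose (216,192).

```bash
cat > h.py <<'E'
from workcell import status, grab_frame, camera_params, search_frame, silhouettes
import cv2, numpy as np
from scipy.spatial.transform import Rotation as R
def cam(name):
    c=camera_params(name)
    if name!="wrist":
        Rm=cv2.Rodrigues(c["rvec"])[0]; return c["K"],Rm.T,-Rm.T@c["tvec"]
    s=status.observe(); T=c["tool_from_camera"]; Rt=R.from_euler("xyz",s["tool_rot"]).as_matrix()
    return c["K"],Rt@T[:3,:3],np.array(s["position"])+Rt@T[:3,3]
def back(C,px,z):
    K,Rw,o=C; px=np.atleast_2d(px).astype(float)
    d=np.c_[px,np.ones(len(px))]@np.linalg.inv(K).T@Rw.T
    return (o+d*((z-o[2])/d[:,2])[:,None])
def rect(C,mask,z):
    """centre, long, short, yaw of mask's outline on plane z"""
    cs,_=cv2.findContours(mask.astype(np.uint8),cv2.RETR_EXTERNAL,cv2.CHAIN_APPROX_NONE)
    c=max(cs,key=cv2.contourArea)[:,0]
    p=back(C,c,z)[:,:2]
    (m,(w,h),a)=cv2.minAreaRect((p*1000).astype(np.float32))
    if w<h: w,h,a=h,w,a+90
    return np.array(m)/1000,w,h,(a+90)%180-90
def move(target,yaw):
    """shift in row units, with yaw of tool desired mod 180 (deg)"""
    s=status.observe(); r=R.from_euler("xyz",s["tool_rot"]); 
    d=r.inv().apply(np.array(target)-s["position"])/0.06
    x=r.as_matrix()[:,0]; cur=np.degrees(np.arctan2(x[1],x[0]))
    t=-((yaw-cur+90)%180-90)/8  # tool z down
    return np.round(d,3),round(t,3),round(cur,1)
E
python3 - <<'E'
from h import *
C=cam("top"); grab_frame("top")
for n,z in [("lower_mid",.02),("stick_a_mid",.034),("stick_b_mid",.014),("upper_mid",.02)]:
    for d in silhouettes("top",n)[:6]:
        m,w,h,a=rect(C,d["mask"],z); e=np.array(d["extent"])*[640,480,640,480]
        print(n,round(d["p"],2),e.round(),m.round(4),round(w),round(h),round(a,1),round(np.hypot(*m),3))
im=grab_frame("top"); cv2.imwrite("pics/crop.png",cv2.resize(im[40:300,170:480],None,fx=2.3,fy=2.3,interpolation=cv2.INTER_CUBIC))
E
```

```text
lower_mid 0.89 [405. 134. 456. 252.] [ 0.56   -0.2001] 177 60 -8.4 0.595
lower_mid 0.71 [378. 327. 510. 367.] [ 0.3069 -0.2162] 222 59 -86.9 0.375
lower_mid 0.61 [163. 290. 287. 379.] [0.3285 0.1654] 222 55 -61.0 0.368
stick_a_mid 0.93 [409. 145. 461. 161.] [ 0.6516 -0.2124] 90 18 86.3 0.685
stick_b_mid 0.77 [295. 147. 346. 160.] [ 0.6565 -0.006 ] 89 17 -85.8 0.657
```

View pics/crop.png

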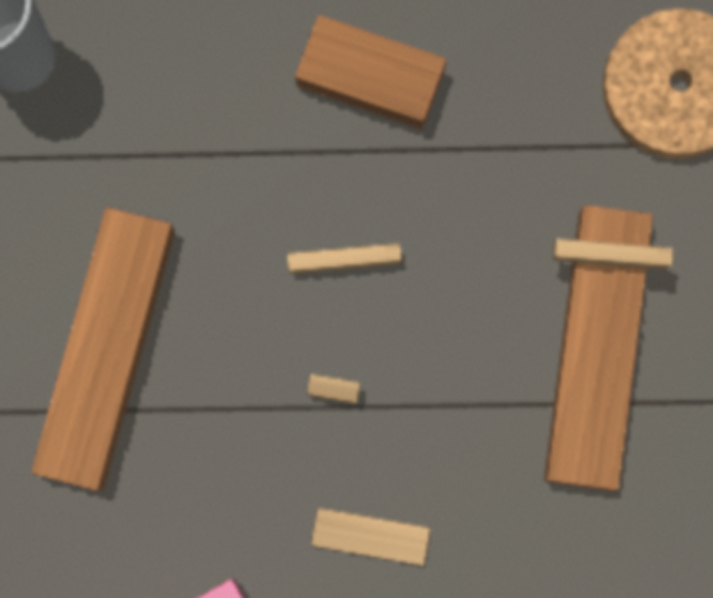

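Crop confirms it: stick B (thin, long, at about (345,257) in the crop) is distinct from the offcut and the wide lath. Lower blank is right with stick A, upper blank is left, bare and full length.

```bash
cat > est.py <<'E'
from h import *
C=cam("top")
for n,q in [("upper",[(107,208),(173,222),(99,490),(33,474)]),("lower",[(583,205),(652,212),(620,489),(547,481)])]:
    p=back(C,np.array(q)/2.3+[170,40],.02)[:,:2]
    f=(p[0]+p[1])/2; b=(p[2]+p[3])/2; d=f-b
    print(n,p.mean(0).round(4),np.linalg.norm(d).round(3),np.linalg.norm(p[0]-p[1]).round(3),np.degrees(np.arctan2(d[1],d[0])).round(1))
print(move([.6565,-.006,.15],94.2))
E
python3 est.py
```

```text
upper [0.587  0.1835] 0.219 0.054 -15.2
lower [ 0.5823 -0.206 ] 0.22 0.054 -8.6
(array([10.628, -7.816,  1.488]), np.float64(-10.123), np.float64(13.2))
```

```bash
python3 -m creep '[[10.6,-7.8,0.5,-10.1,1],[10.6,-7.8,0.5,-10.1,1],[10.6,-7.8,0.5,-10.1,1],[10.6,-7.8,0.5,-10.1,1],[10.6,-7.8,0.5,-10.1,1]]' 30; python3 -c "
from h import *
print(move([.6565,-.006,.15],94.2))"
```

```text
clock: 1.08
position: [0.3465, -0.3692, 0.2277]
tool_rot: [3.141, 0.0, 1.174]
force: [1.1, -0.6, 0.1]
grip_width: 0.0854
finger_force: 0.0
(array([7.579, 2.427, 1.293]), np.float64(-3.365), np.float64(67.3))
```

```bash
python3 -m creep '[[7.58,2.43,0.7,-3.36,1],[7.58,2.43,0.7,-3.36,1],[7.58,2.43,0.7,-3.36,1],[7.58,2.43,0.7,-3.36,1],[7.58,2.43,0.7,-3.36,1]]'; python3 -c "
from h import *
print(move([.6565,-.006,.15],94.2))"
```

```text
clock: 1.7
position: [0.5502, -0.1338, 0.2]
tool_rot: [3.141, 0.0, 1.637]
force: [0.4, -0.6, 0.1]
grip_width: 0.0853
finger_force: 0.0
(array([2.009, 1.908, 0.834]), np.float64(-0.052), np.float64(93.8))
```

```bash
python3 -m creep '[[2.01,1.91,0.83,-0.05,1],[2.01,1.91,0.83,-0.05,1],[2.01,1.91,0.83,-0.05,1],[2.01,1.91,0.83,-0.05,1],[2.01,1.91,0.83,-0.05,1]]'
python3 - <<'E'
from h import *
C=cam("wrist"); im=grab_frame("wrist"); cv2.imwrite("pics/w1.png",im)
for d in silhouettes("wrist","stick_b_mid"):
    m,w,h,a=rect(C,d["mask"],.014); print(d["p"],m,w,h,a,np.array(d["extent"])*[640,480,640,480],move([*m,.007],a+0))
E
```

```text
clock: 2.33
position: [0.6551, -0.0078, 0.1501]
tool_rot: [-3.141, 0.0, 1.644]
force: [-0.2, 0.1, 0.3]
grip_width: 0.0852
finger_force: 0.0
0.68 [ 0.6589765  -0.00389918] 90.57472229003906 13.7036771774292 -85.32982063293457 [318.976 159.216 335.488 295.68 ] (array([0.077, 0.069, 2.394]), np.float64(-0.068), np.float64(94.1))
```

View pics/w1.png

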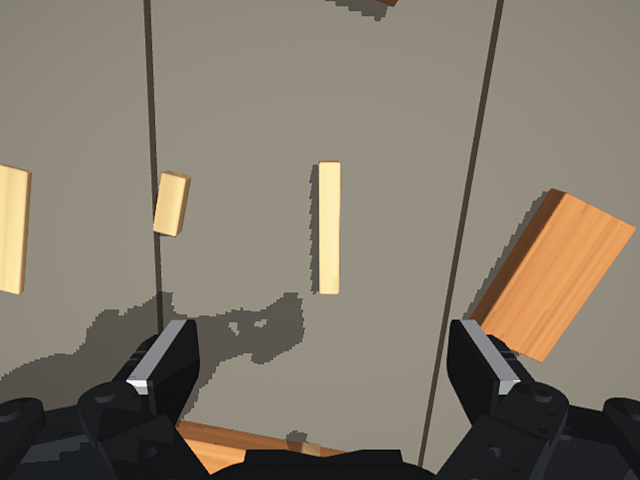

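The wrist view shows stick B at about (329,228), the offcut at (172,204), the lath at the left edge and the short blank at (560,275). The stick's mask measures 90.6 x 13.7 mm, which matches. Descending to grasp.

```bash
python3 -m creep '[[0.08,0.07,0.9,-0.07,0.5],[0.08,0.07,1.6,-0.07,0.5],[0.08,0.07,2.1,-0.07,0.5],[0.08,0.07,2.31,-0.07,0.5],[0.08,0.07,2.31,-0.07,0.5]]' 30;  python3 -m creep '[[0,0,0,0,0],[0,0,0,0,0],[0,0,0,0,0],[0,0,0,0,0]]' 30
```

```text
clock: 3.05
position: [0.6591, -0.0028, 0.0119]
tool_rot: [-3.141, 0.0, 1.653]
force: [0.3, 0.5, 0.7]
grip_width: 0.0425
finger_force: 0.0
clock: 3.55
position: [0.66, -0.0023, 0.0132]
tool_rot: [3.14, 0.0, 1.654]
force: [-1.9, -0.1, 7.5]
grip_width: 0.0132
finger_force: 30.4
```

```bash
python3 -m creep '[[0,0,-0.5,0,0],[0,0,-1.5,0,0],[0,0,-2.5,0,0],[0,0,-2.8,0,0]]'; python3 -c "
from h import *
print(move([.57,-.206,.18],81.4))"
```

```text
clock: 4.05
position: [0.6607, -0.002, 0.1846]
tool_rot: [3.135, 0.0, 1.654]
force: [0.5, 0.1, -0.7]
grip_width: 0.0127
finger_force: 29.5
(array([-3.263, -1.789,  0.067]), np.float64(1.67), np.float64(94.8))
```

```bash
python3 -m creep '[[-3.26,-1.79,0.07,1.67,0],[-3.26,-1.79,0.07,1.67,0],[-3.26,-1.79,0.07,1.67,0],[-3.26,-1.79,0.07,1.67,0],[-3.26,-1.79,0.07,1.67,0]]'
python3 - <<'E'
from h import *
C=cam("wrist"); im=grab_frame("wrist"); cv2.imwrite("pics/w2.png",im)
for n,z in [("lower_mid",.02),("stick_a_mid",.034)]:
  for d in silhouettes("wrist",n):
    m,w,h,a=rect(C,d["mask"],z); print(n,d["p"],m,w,h,a,np.array(d["extent"])*[640,480,640,480])
E
```

```text
clock: 4.68
position: [0.5669, -0.2093, 0.1754]
tool_rot: [-3.141, 0.001, 1.416]
force: [0.5, 0.4, -0.1]
grip_width: 0.0127
finger_force: 29.5
lower_mid 0.7 [ 0.56152631 -0.19866478] 175.3112030029297 57.12394332885742 -8.859756469726562 [188.224 171.792 504.576 252.912]
lower_mid 0.56 [ 0.34210025 -0.25624121] 174.11215209960938 60.037471771240234 68.68904876708984 [  0.    213.696  78.784 419.184]
```

View pics/w2.png

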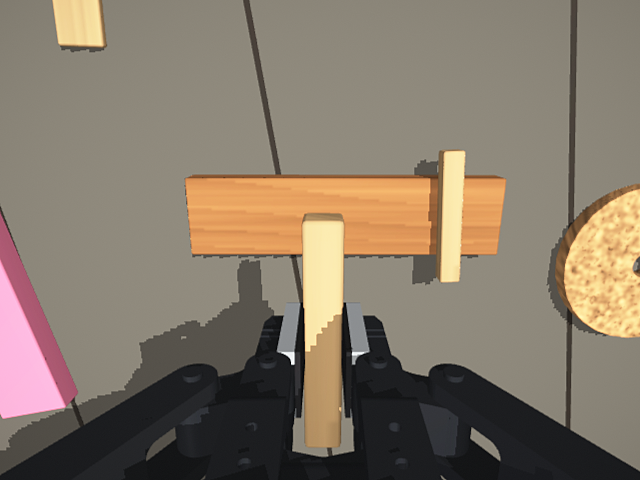

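Wrist view: the lower blank spans (187,178) to (500,254), stick A is at (451,217), and stick B is held with its ends near (323,220) and (323,445).

```bash
cat > e2.py <<'E'
from h import *
C=cam("wrist"); s=status.observe()
p=back(C,[(187,178),(505,179),(498,254),(190,253)],.02)[:,:2]
b=(p[0]+p[3])/2; f=(p[1]+p[2])/2; d=f-b; L=np.linalg.norm(d); c=p.mean(0)
print("lower",c,L,np.linalg.norm(p[0]-p[3]),np.degrees(np.arctan2(d[1],d[0])))
q=back(C,[(440,152),(464,152),(459,281),(438,281)],.034)[:,:2]; qa=q.mean(0); e=(q[0]+q[1]-q[2]-q[3])/2
print("a",qa,np.linalg.norm(e),np.degrees(np.arctan2(e[1],e[0])), (qa-c)@d/L)
h=back(C,[(323,222),(323,445)],s["position"][2]+.0015)[:,:2]; print("held",h.mean(0)-s["position"][:2],np.linalg.norm(h[0]-h[1]),np.degrees(np.arctan2(*(h[0]-h[1])[::-1])))
t=c-d/L*.07; print("target",t, move([*(t-(h.mean(0)-s["position"][:2])),.10],np.degrees(np.arctan2(d[1],d[0]))+90))
E
python3 e2.py
```

```text
lower [ 0.58569477 -0.19947454] 0.21939247563966685 0.05380079957704704 -8.734010742134462
a [ 0.65468774 -0.20827409] 0.08842255991436421 84.90916723372824 0.0695291075849914
held [-0.00012479 -0.00177209] 0.08788038989624422 81.474689357761
target [ 0.51650649 -0.18884521] (array([ 0.164, -0.905,  1.259]), np.float64(0.026), np.float64(81.5))
```

```bash
python3 -m creep '[[0.12,-0.9,0.8,0,0],[0.12,-0.9,0.8,0,0],[0.12,-0.9,0.8,0,0],[0.12,-0.9,0.8,0,0],[0.12,-0.9,0.8,0,0]]'
python3 - <<'E'
from h import *
s=status.observe(); print(s["position"],s["qd"].__abs__().max() if hasattr(s["qd"],"__abs__") else max(map(abs,s["qd"])))
im=grab_frame("wrist"); cv2.imwrite("pics/w3.png",im); s=status.observe(); print(s["position"],s["tool_rot"])
E
```

```text
clock: 5.45
position: [0.5171, -0.1908, 0.128]
tool_rot: [3.14, -0.0, 1.421]
force: [0.0, -0.6, -0.9]
grip_width: 0.0132
finger_force: 29.5
[ 0.51712125 -0.19079683  0.12797838] 0.009505831240427524
[ 0.51687505 -0.19085592  0.12788251] [ 3.14064423e+00 -5.72916971e-06  1.42105631e+00]
```

View pics/w3.png

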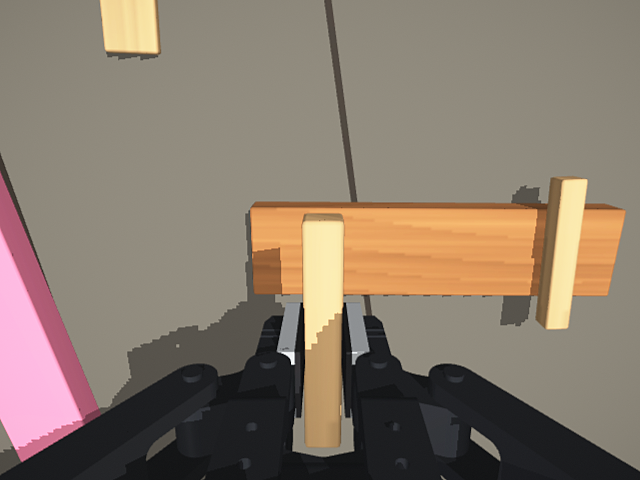

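The lower blank's top face has corners at about (252,207), (625,209), (609,295) and (254,295). Stick A's top is at (565,253), and stick B is held correctly.

```bash
sed -i 's/\[(187,178),(505,179),(498,254),(190,253)\]/[(252,207),(625,209),(609,295),(254,295)]/; s/\[(440,152),(464,152),(459,281),(438,281)\]/[(556,178),(587,180),(568,328),(546,328)]/; s/t=c-d\/L\*.07/t=c-d\/L*(qa-c)@d\/L if 0 else c-d\/L*.07/' e2.py; python3 e2.py
```

```text
lower [ 0.58342257 -0.20433822] 0.2189755000669531 0.05546900840926446 -8.77656249266135
a [ 0.65252788 -0.21307298] 0.08931847621600597 85.51986674913985 0.06962890839384205
held [-0.00012913 -0.00178096] 0.08791204698736835 81.41810310611193
target [ 0.51424221 -0.19365751] (array([-0.023, -0.039,  0.465]), np.float64(0.025), np.float64(81.4))
```

```bash
python3 -m creep '[[-0.02,-0.04,0.6,0,0],[-0.02,-0.04,1.2,0,0],[-0.02,-0.04,1.45,0,0],[-0.02,-0.04,1.55,0,0],[-0.02,-0.04,1.55,0,0]]'; python3 -m creep '[[0,0,0.02,0,0],[0,0,0.02,0,0]]'
```

```text
clock: 6.12
position: [0.514, -0.1917, 0.035]
tool_rot: [3.141, 0.0, 1.421]
force: [1.1, 0.6, 0.1]
grip_width: 0.0129
finger_force: 29.5
clock: 6.38
position: [0.5139, -0.1918, 0.0339]
tool_rot: [3.141, 0.0, 1.421]
force: [-0.1, -0.6, -0.5]
grip_width: 0.013
finger_force: 29.5
```

```bash
python3 -m creep '[[0,0,0.02,0,0],[0,0,0.02,0,0]]'; python3 -m creep '[[0,0,0.02,0,0],[0,0,0.02,0,0]]'
```

```text
clock: 6.62
position: [0.5139, -0.1918, 0.0331]
tool_rot: [3.141, 0.001, 1.421]
force: [-4.1, 1.4, 18.8]
grip_width: 0.0134
finger_force: 31.8
clock: 6.88
position: [0.5142, -0.1919, 0.0325]
tool_rot: [3.14, 0.001, 1.421]
force: [-7.0, 1.6, 31.5]
grip_width: 0.0127
finger_force: 33.9
```

```bash
python3 -m creep '[[0,0,-0.025,0,0],[0,0,-0.025,0,0],[0,0,-0.025,0,0.45],[0,0,-0.025,0,0.45],[0,0,-0.025,0,0.45]]'; python3 -m creep '[[0,0,-0.5,0,0.45],[0,0,-1.5,0,0.6],[0,0,-2.3,0,1],[0,0,-2.3,0,1],[0,0,-2.3,0,1]]'
python3 - <<'E'
from h import *
s=status.observe(); print(s["position"])
im=grab_frame("wrist"); cv2.imwrite("pics/w4.png",im)
E
```

```text
clock: 7.5
position: [0.5135, -0.1916, 0.0322]
tool_rot: [-3.141, -0.0, 1.421]
force: [-0.5, -0.7, 0.0]
grip_width: 0.0387
finger_force: 0.0
clock: 8.12
position: [0.5132, -0.1917, 0.17]
tool_rot: [-3.141, 0.0, 1.421]
force: [0.4, 0.1, -0.9]
grip_width: 0.0855
finger_force: 0.0
[ 0.51324386 -0.19174049  0.16995386]
```

View pics/w4.png

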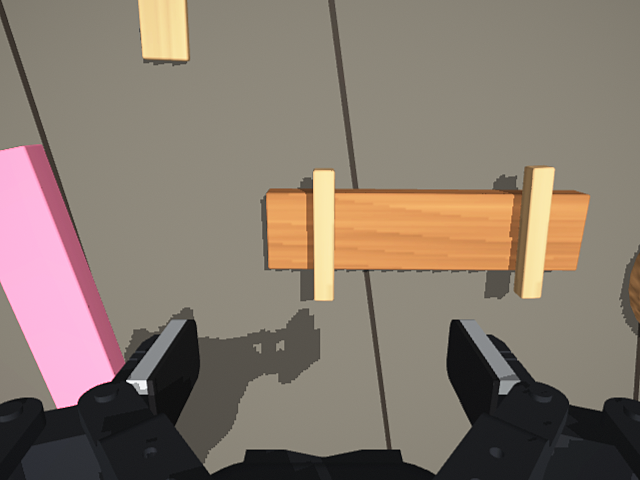

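Stick B lies flat and square on the blank at about (324,235), mirroring stick A at (535,232).

Run:
```python
from h import *
C=cam("wrist")
p=back(C,[(267,192),(590,194),(577,270),(268,269)],.02)[:,:2]
b=(p[0]+p[3])/2; f=(p[1]+p[2])/2; d=f-b; L=np.linalg.norm(d); c=p.mean(0); u=d/L
print("lower",c,L,np.degrees(np.arctan2(d[1],d[0])))
for q in ([(527,167),(554,168),(541,297),(521,297)],[(313,170),(335,171),(333,300),(314,300)]):
    q=back(C,q,.034)[:,:2]; e=(q[0]+q[1]-q[2]-q[3])/2
    print(q.mean(0),np.linalg.norm(e),np.degrees(np.arctan2(e[1],e[0])),(q.mean(0)-c)@u,np.cross(u,q.mean(0)-c))
print(move([.588,.185,.2],164.8))
```

```text
lower [ 0.58316525 -0.20386949] 0.2191320278072574 -8.861029924977979
[ 0.65203358 -0.21249888] 0.08878956665118211 85.63950754194673 0.06937562648148878 0.002081964103888046
[ 0.51332022 -0.1936486 ] 0.08895628293773679 81.22789758993858 -0.07058583370085247 -0.0006599136679512393
(array([ 6.393,  0.298, -0.508]), np.float64(-10.423), np.float64(81.4))<stdin>:8: DeprecationWarning: Arrays of 2-dimensional vectors are deprecated. Use arrays of 3-dimensional vectors instead. (deprecated in NumPy 2.0)
```

```bash
python3 -m creep '[[6.4,-0.6,-0.5,-10.4,1],[6.4,-0.6,-0.5,-10.4,1],[6.4,-0.6,-0.5,-10.4,1],[6.4,-0.6,-0.5,-10.4,1],[6.4,-0.6,-0.5,-10.4,1]]'; python3 -c "
from h import *
print(move([.64,.171,.2],164.8), status.observe()['qpos'])"
```

```text
clock: 8.8
position: [0.5305, 0.1212, 0.1936]
tool_rot: [-3.14, -0.001, 2.365]
force: [0.5, 0.4, -0.6]
grip_width: 0.0854
finger_force: 0.0
(array([-0.72 ,  1.871, -0.11 ]), np.float64(-3.665), np.float64(135.5)) [ 0.18786543  0.53607351 -0.72028045  1.83260893  0.4304428   0.93702629
  0.06924948]
```

```bash
python3 -m creep '[[-0.7,1.87,-0.1,-3.66,1],[-0.7,1.87,-0.1,-3.66,1],[-0.7,1.87,-0.1,-3.66,1],[-0.7,1.87,-0.1,-3.66,1],[-0.7,1.87,-0.1,-3.66,1]]'
python3 - <<'E'
from h import *
s=status.observe(); print(s["position"],s["qpos"],s["tool_rot"])
im=grab_frame("wrist"); cv2.imwrite("pics/w5.png",im)
E
```

```text
clock: 9.43
position: [0.6395, 0.169, 0.1999]
tool_rot: [-3.141, -0.001, 2.866]
force: [-0.5, 0.3, 0.2]
grip_width: 0.0852
finger_force: 0.0
[0.63947337 0.1689589  0.19992983] [ 0.1322703   0.73381056 -0.79541669  1.50406957  0.55404814  1.14041616
  0.52625784] [-3.14084691e+00 -9.26161143e-04  2.86642468e+00]
```

View pics/w5.png

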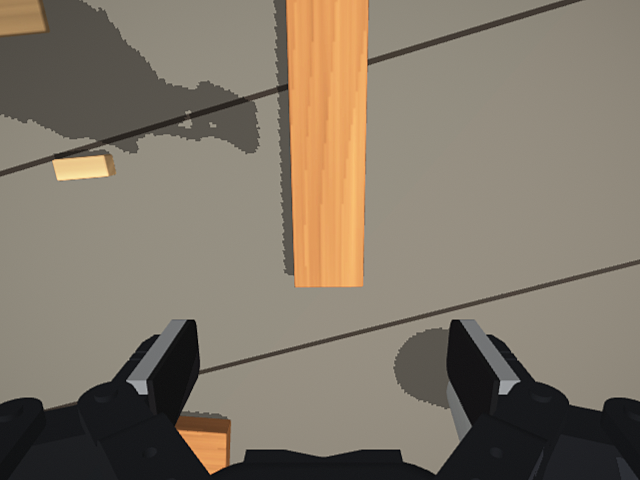

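The upper blank's far end has corners at (295,287) and (364,287). Its edges run to (287,0) and (368,0), and the near end is cut off by the frame.

Run:
```python
from h import *
C=cam("wrist")
p=back(C,[(295,287),(364,287),(287,0),(368,0)],.02)[:,:2]
f=(p[0]+p[1])/2; n=(p[2]+p[3])/2; d=f-n; u=d/np.linalg.norm(d); a=np.degrees(np.arctan2(u[1],u[0]))
print(f,np.linalg.norm(p[0]-p[1]),np.linalg.norm(p[2]-p[3]),a); c=f-.11*u
print(c, move([*c,.011],a))
```

```text
[0.69540909 0.15952732] 0.05521948554601032 0.053519877773719304 -15.12312418530529
[0.58921867 0.18822568] (array([0.895, 0.084, 3.156]), np.float64(-0.078), np.float64(164.3))
```

```bash
python3 -m creep '[[0.9,0.08,0.8,-0.08,1],[0.9,0.08,1.6,-0.08,1],[0.9,0.08,2.4,-0.08,1],[0.9,0.08,2.9,-0.08,1],[0.9,0.08,3.13,-0.08,1]]' 60;  python3 -m creep '[[0,0,0,0,1],[0,0,0,0,0.4],[0,0,0,0,0.4],[0,0,0,0,0.4],[0,0,0,0,0.4]]' 60
```

```text
clock: 10.1
position: [0.5886, 0.1879, 0.0116]
tool_rot: [-3.14, -0.001, 2.879]
force: [-0.5, -0.7, 0.8]
grip_width: 0.0854
finger_force: 0.0
clock: 10.72
position: [0.59, 0.1885, 0.0143]
tool_rot: [3.141, 0.002, 2.88]
force: [-3.0, -2.1, 11.5]
grip_width: 0.0537
finger_force: 62.1
```

```bash
python3 -m creep '[[0,0,-0.3,0,0.4],[0,0,-1,0,0.4],[0,0,-2,0,0.4],[0,0,-2.4,0,0.4],[0,0,-2.4,0,0.4]]';  python3 -c "
from h import *
print(move([.5833,-.204,.16],171.2), status.observe()['qpos'])"
```

```text
clock: 11.35
position: [0.5902, 0.1887, 0.1597]
tool_rot: [3.14, 0.003, 2.88]
force: [-0.7, -1.1, -3.4]
grip_width: 0.0532
finger_force: 64.9
(array([-1.579, -6.353, -0.011]), np.float64(-0.77), np.float64(165.0)) [ 0.10725986  0.71755167 -0.79202461  1.66155036  0.58658267  1.01111159
  0.42761224]
```

```bash
python3 -m creep '[[-0.1,-0.4,0,0,0.4],[-0.25,-1.0,0,-0.1,0.4],[-0.42,-1.7,0,-0.2,0.4],[-0.6,-2.4,0,-0.3,0.4],[-0.77,-3.1,0,-0.4,0.4]]'; python3 -m creep '[[-0.17,-0.7,0,-0.1,0.4],[-0.35,-1.4,0,-0.2,0.4],[-0.52,-2.1,0,-0.3,0.4],[-0.7,-2.8,0,-0.37,0.4],[-0.81,-3.25,0,-0.37,0.4]]';  python3 -m creep '[[0,0,0,0,0.4],[0,0,0,0,0.4]]'
python3 - <<'E'
from h import *
print(move([.5833,-.204,.16],171.2), status.observe()['qpos'])
im=grab_frame("wrist"); cv2.imwrite("pics/w6.png",im)
E
```

```text
clock: 11.98
position: [0.5853, -0.0047, 0.1562]
tool_rot: [-3.141, -0.001, 2.937]
force: [-0.1, -0.1, -1.5]
grip_width: 0.0531
finger_force: 64.9
clock: 12.6
position: [0.593, -0.2064, 0.1559]
tool_rot: [-3.141, -0.001, 2.987]
force: [-0.3, 0.3, -2.6]
grip_width: 0.0534
finger_force: 64.9
clock: 12.85
position: [0.5936, -0.2032, 0.1564]
tool_rot: [3.141, -0.001, 2.989]
force: [0.2, 0.9, -2.0]
grip_width: 0.0532
finger_force: 64.9
(array([ 0.167, -0.039, -0.06 ]), np.float64(0.006), np.float64(171.2)) [ 0.75137398  0.74189808 -0.80990263  1.63723779  0.6059765   1.0315956
  1.16834834]
```

View pics/w6.png

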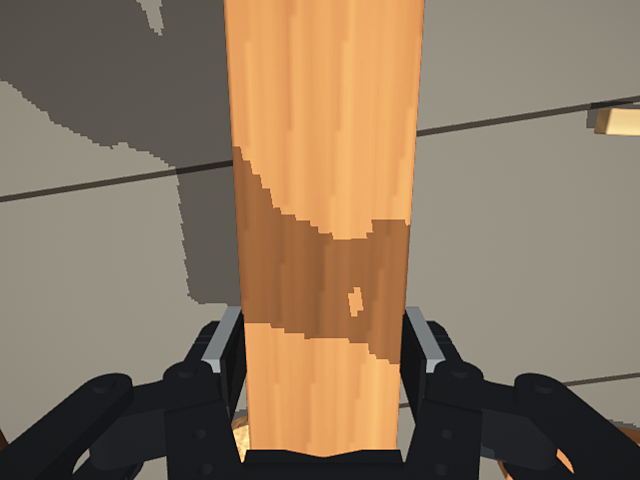

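The blank is held centred and parallel to the tool axis: its edge midline runs from column 324.5 to 322.5 against a centre of 322.8. Going lower and checking with the top camera.

```bash
python3 -m creep '[[0.17,-0.03,0.4,0,0.4],[0.17,-0.03,0.9,0,0.4],[0.17,-0.03,1.25,0,0.4],[0.17,-0.03,1.35,0,0.4],[0.17,-0.03,1.35,0,0.4]]';  python3 - <<'E'
from h import *
print(status.observe()["position"])
im=grab_frame("top"); cv2.imwrite("pics/t2.png",cv2.resize(im[100:280,360:520],None,fx=3.3,fy=3.3,interpolation=cv2.INTER_CUBIC))
E
```

```text
clock: 13.52
position: [0.5838, -0.2039, 0.076]
tool_rot: [3.141, 0.0, 2.989]
force: [-1.1, -0.9, -1.4]
grip_width: 0.0532
finger_force: 64.8
[ 0.58379811 -0.2038554   0.07604708]
```

View pics/t2.png

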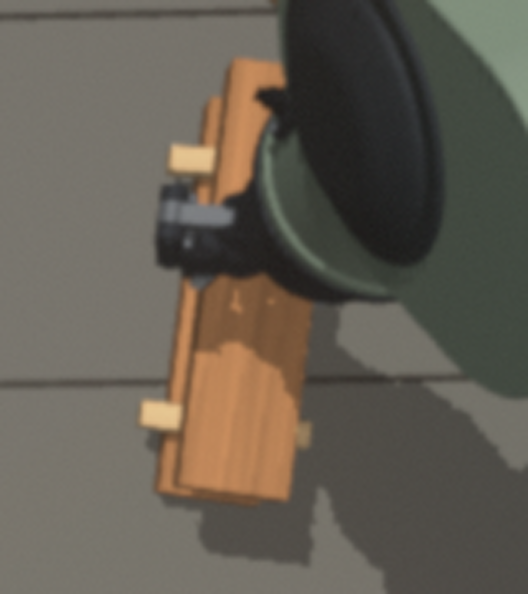

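The crop shows the upper blank's near end at (180,486) to (290,500) and its far-left corner at (232,58). The lower blank's near-left corner is at (157,490), and both sticks are visible and unmoved.

Run:
```python
from h import *
C=cam("top"); f=lambda q,z: back(C,np.array(q)/3.3+[360,100],z)[:,:2]
p=f([(180,486),(290,500),(232,58)],.0817); l=f([(158,490),(208,97)],.02)
a=np.radians(-8.8); u=np.array([np.cos(a),np.sin(a)]); v=np.array([-u[1],u[0]])
n=(p[0]+p[1])/2; c=n+.11*u
print(p,np.linalg.norm(p[0]-p[1]),np.linalg.norm(p[2]-p[0]),np.degrees(np.arctan2(*(p[2]-p[0])[::-1])))
print("upper c",c, "expected lower c in top cam .5823,-.206; lower near-left corner",l, "offset of near-left corners along/across mm",(p[0]-l[0])@u*1e3,(p[0]-l[0])@v*1e3)
```

```text
[[ 0.4770758  -0.16159849]
 [ 0.4694694  -0.21548606]
 [ 0.69352238 -0.19367055]] 0.05442175960977376 0.21880982328665136 -8.428496588443558
upper c [ 0.58197772 -0.20537072] expected lower c in top cam .5823,-.206; lower near-left corner [[ 0.47832206 -0.16179401]
 [ 0.69366116 -0.19471074]] offset of near-left corners along/across mm -1.2614994263155728 0.002556536721149401
```

```bash
python3 -m creep '[[-0.01,0,0.15,0,0.4],[-0.01,0,0.3,0,0.4],[-0.01,0,0.38,0,0.4],[-0.01,0,0.42,0,0.4],[-0.01,0,0.42,0,0.4]]';  python3 -m creep '[[0,0,0.02,0,0.4],[0,0,0.02,0,0.4]]'; python3 -m creep '[[0,0,0.02,0,0.4],[0,0,0.02,0,0.4]]'
```

```text
clock: 14.2
position: [0.5841, -0.2043, 0.0505]
tool_rot: [3.141, -0.0, 2.988]
force: [0.5, 0.5, -1.6]
grip_width: 0.0534
finger_force: 64.9
clock: 14.45
position: [0.5841, -0.2043, 0.0494]
tool_rot: [-3.142, 0.0, 2.988]
force: [-0.2, -0.0, -1.7]
grip_width: 0.0533
finger_force: 64.9
clock: 14.7
position: [0.5842, -0.2044, 0.0484]
tool_rot: [-3.141, 0.0, 2.988]
force: [-0.9, 0.4, 1.7]
grip_width: 0.0533
finger_force: 65.3
```

Contact is just starting. One more small step, then release.

```bash
python3 -m creep '[[0,0,0.008,0,0.4],[0,0,0.008,0,0.4]]'; python3 -m creep '[[0,0,0,0,0.75],[0,0,0,0,0.9],[0,0,0,0,1],[0,0,0,0,1],[0,0,0,0,1]]'; python3 -m creep '[[0,0,-0.3,0,1],[0,0,-1,0,1],[0,0,-2,0,1],[0,0,-2.5,0,1],[0,0,-2.5,0,1]]'
```

```text
clock: 14.95
position: [0.5842, -0.2044, 0.0484]
tool_rot: [-3.141, 0.0, 2.988]
force: [-4.5, 0.9, 11.4]
grip_width: 0.0529
finger_force: 66.4
clock: 15.58
position: [0.5841, -0.2043, 0.0477]
tool_rot: [3.142, -0.0, 2.988]
force: [0.9, 0.3, -0.1]
grip_width: 0.0853
finger_force: 0.0
clock: 16.2
position: [0.5851, -0.2044, 0.2012]
tool_rot: [-3.141, 0.004, 2.988]
force: [0.3, 0.4, -1.1]
grip_width: 0.0855
finger_force: 0.0
```

```bash
python3 -m creep '[[0,1,0,0,1],[0,2,0,0,1],[0,3,0,0,1],[0,4,0,0,1],[0,4.6,0,0,1]]';  python3 - <<'E'
from h import *
a=cv2.resize(grab_frame("top")[100:280,360:520],None,fx=2.4,fy=2.4,interpolation=cv2.INTER_CUBIC)
b=cv2.resize(grab_frame("side"),(400,300))
o=np.zeros((432,a.shape[1]+400,3),np.uint8); o[:,:a.shape[1]]=a; o[:300,a.shape[1]:]=b
cv2.imwrite("pics/f.png",o); print(a.shape)
E
```

```text
clock: 16.82
position: [0.6258, 0.0719, 0.1977]
tool_rot: [3.141, -0.001, 2.991]
force: [0.4, -1.1, 0.5]
grip_width: 0.0855
finger_force: 0.0
(432, 384, 3)
```

View pics/f.png

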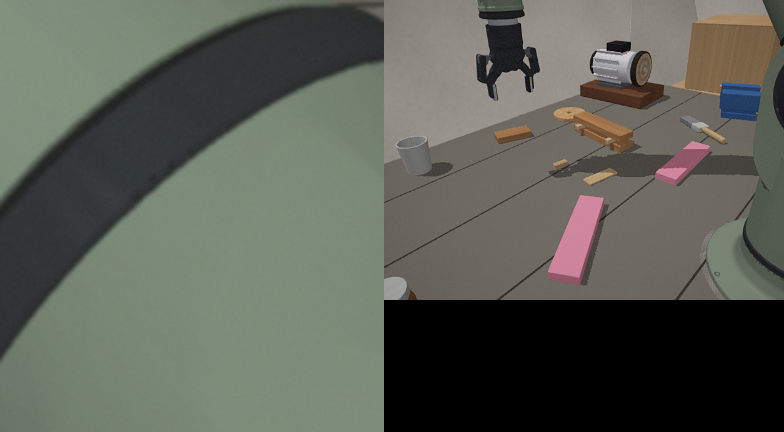

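The side view (right half) shows the upper blank resting level on both sticks, with the gap to the lower blank visible at about (603,130). The gripper is well clear; in the top crop the arm blocks the view. Handing in.

```bash
python3 -m creep '[[0,0,0,0,1],[0,0,0,0,1]]'; python3 -c "
from workcell import bot
print(bot.job_done())"
```

```text
clock: 17.18
position: [0.6262, 0.0669, 0.1975]
tool_rot: [-3.141, -0.0, 2.987]
force: [0.8, 0.6, -0.6]
grip_width: 0.085
finger_force: 0.0
the job is handed in; nothing more can be done
None
```

The drying stack is finished and handed in at 17.2 s: the second stick lies 70 mm from the lower blank's centre, mirroring the first, and the upper blank rests on both, within about 1.5 mm of square over the lower one when last measured just before it was set down; after that I had only a side view.

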